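# Free the padlock from the hydraulic bench press

## Robot

A 6-joint arm with a two-finger parallel gripper is mounted at the origin on the work surface. World frame = base frame: x ahead of the robot, y to its left, z up, the work surface at z = 0. Lengths are in mm, angles in rad, forces in N, time in s.
With the tool pointing down it reaches from about 350 to 875 mm from the base axis. Payload 4.2 kg.
Tool frame: the origin (TCP) lies midway between the tips of the shut fingers; the grasp point (between the pads) lies 19 mm behind it; z points along the fingers, y is the direction in which the jaws open and shut (so a half turn about z gives the same grasp; the last joint's range is limited). The gripper opens to 85 mm and grips with 20 to 120 N. Pads are 22 mm wide; open, the fingers measure 114 mm over their backs; the gripper's body (76 mm by 85 mm) begins 54 mm behind the grasp point. The pads swing forward as they close: fully open they stand 13 mm farther back than shut.
Start: joints at [-1.04, 0.385, 0.008, 0, -1.194, -0.259], TCP at [167.808, -602.03, 231.312] pointing down, gripper open.
Joint ranges: [-3.14, 3.14], [-1.21, 2.06], [-1.07, 1.41], [-3.16, 2.05], [-2.99, -0.16], [-3.1, 3.1]. Speed limits (rad/s): [2.79, 2.79, 3.14, 3.14, 3.14, 3.14].

## Interface

Orientations are given as a unit quaternion [x, y, z, w].
In Python, from bench import arm, eyes, nets gives the robot as it stands.
- The arm moves only by the tool jog_arm, never from a script. Its argument "rows" is a list of rows, each a list of 3 entries, a list of its own where there are three numbers: the shift along the tool's x, y, z in cm, then the turn, a rotation vector about the tool's x, y, z in degrees, then the finger opening in cm, from 0 to 8.54. In form: [[[x, y, z], [ax, ay, az], jaw], ...]. A call has 1 to 10 rows; each row shifts and turns the commanded pose from where the row before left it, along the tool's axes as they then stand; what a row does not reach is not made up. A row lasts 1/8 s, in which the tool goes at most 62.5 mm and 10.7 degrees, less where a joint would pass 70% of its speed; a pose out of reach is approached as far as the arm can. A call with a gripper value outside its range is refused whole. The fingers move at their own pace and stop on an object; the grip force is fixed at half the most. Time passes only in rows, so rows that do not move let the fingers close. It gives the time, the measured TCP pose, the force and the opening at its end, in the units of the state.
- arm.read_state(): the state, without advancing time (a new reading comes with each control period).
- eyes.get_image(name): name is "side" or "top"; returns the picture (480x640x3 uint8, red, green, blue); there is no depth.
- eyes.camera_model(name): a dict with "K" (3x3 intrinsics, pixels), "rvec" (rotation vector, rad) and "tvec" (3), from world to camera coordinates, as OpenCV has them. Camera axes: x right, y down, z forward; pixel columns grow to the right and rows downward; lengths in mm; the calibration is good to about 2 mm. A picture is of the moment at which its call begins. camera_model takes no time and is no camera call.
- arm.job_done(): hands the job in, once; it reports no verdict.
Trained networks look in the newest picture that a camera, given by its name, has taken for a name from the list of things; names that differ only in an ending like _2 or _b are one class to them, and where a whole thing is asked for, a point or a joint stands for the part that bears it (a point fixed in the world has none). Each returns a list of dicts, best first, with "conf" (0 to 1); they miss things now and then, are a little off and sometimes report something else, mostly with a low value. They report only what shows in the picture. A call takes as long as a camera call. They do not tell look-alikes from the thing itself.
- nets.boxes_of(camera, name): "position" ([column, row] as shares, 0 to 1, of the picture: columns of its width, rows of its height, amid what is visible of it).
The state is a dict: "clock": time; "joints": joint angles; "joint_vel": joint speeds; "joint_efforts": joint torques, N m; "position": TCP position; "ee_rot": TCP orientation; "contact_force": force on the tool from outside, world axes, zero at the start; "wrist_torque": the same for the moment, N m; "gripper_width": finger opening in mm.
Only numpy, scipy, OpenCV 4.12 (cv2) and the standard library are available. Lean on these libraries where they do the work, as an engineer would, in place of code of your own. Each camera call takes 0.05 s, during which the arm holds its last target.

## Task

The padlock's cross pin is pressed in and the pump is switched off, so the press has to be opened by hand: push the red-balled valve lever on past its stiffer detent until it sits in the float notch (the yellow end of its quadrant), then push the ram's crosshead all the way back to its stop. Lift the padlock out and stand it upright in the grey tray beside the lock cylinder, setting it down gently; do not force the press, tip the padlock over or disturb the other things on the bench, and leave the lever in float.

Things in the scene. Friction and masses are not known exactly. Their poses are not given: they have to be found in the camera images.
- press: horizontal hydraulic bench press, fixed. Origin on the bench under the bed's middle; z up; y along the press axis (65 mm up): blue anvil at -y, blue cylinder at +y. -x side: valve and lever; +x side: pump, 165 mm high. Bed top 30 mm up. Anvil block y -190 to -145, 95 mm high, its 36 mm nose to y -125; cylinder flange from y 46, 110 mm high; 16 mm tie bars at x +-54, 53 mm up
- lever (a joint): angle of the valve lever (rad), 0 upright, growing as its ball swings to the press's +y. It clicks into notches at -0.28 (retract), 0 (hold), 0.25 (press) and 0.66 (float); end stop 0.70. It starts at or between hold and press. At the ball, hold to press takes 4 N, breaking out of press towards float about 17 N; past about 0.49 the lever snaps on into float by itself and stays there
- lever_ball (a point): centre of the red ball, 36 mm across, on top of the lever, 140 mm from the pivot (so 228 mm above the bench when upright); the rod below it is 12 mm thick. The space on its -y side is clear above 115 mm
- lever_pivot (a point): the lever's pivot, at x -122, y +55, z 88 mm in the press frame; the pivot axis is the press's x axis. A quadrant, its end at float painted yellow, stands round it to 156 mm above the bench. The valve block beside it (y 80 to 190) is 68 mm high, its fittings and pipes up to 116 mm
- ram (a joint): position of the ram with its crosshead (m), 0 fully forward (start), 0.060 fully back at its stop against the cylinder flange. Hydraulically locked unless the lever is in float; then it slides back with about 5 to 10 N and stays where it is left
- crosshead_face (a point): on the crosshead, a dark steel plate 130 mm wide (x), 22 mm thick (y) and 34 to 122 mm above the bench, that moves with the ram: this point is on its face towards the anvil, on the centre line, 20 mm below its top edge. A round nose, 36 mm across, top 83 mm above the bench, reaches 55 mm from this face to the padlock; the face is free above the nose
- padlock_mid (a point): brass padlock, about 0.6 kg, standing on the press bed between anvil nose and ram nose, 2 mm free on either side: the centre of its body, 60 mm wide (its x), 30 mm thick (its y), 62 mm high (z, up). Its steel shackle, a 9 mm round bar, forms an upright arch 43 mm wide in x, top 77.5 mm above this point; good to pinch across its 9 mm (along the padlock's y) 50 to 70 mm above this point
- tray: shallow grey tray for finished locks, 220 mm (its x) x 150 mm (its y), fixed on the bench, walls 4 mm thick and 24 mm high, floor 4 mm thick; origin under its centre, on the bench. The half at its -x is empty; the lock cylinder lies at its +x end
- screwdriver: loose bystander: orange screwdriver, 210 mm long, lying on the press's base plate on the -x side, in front of the anvil; origin under its middle
- file: loose bystander: file with black handle, 220 mm long, lying
- smartphone: loose bystander: black telephone, 148 x 72 x 9 mm, lying
- yellow_bin: loose bystander: yellow open bin, 95 x 95 x 85 mm high
- mug: loose bystander: blue mug, 80 mm across, 95 mm high
- euro_cylinder: loose bystander: brass lock cylinder, 70 x 17 mm, 31 mm high, lying in the tray, 65 to 85 mm from its centre towards +x; origin under its middle
There are look-alikes about, which are no part of the job. Leave any pink look-alike of the part that bears padlock_mid alone.

How it is judged:
By the outcome, as a careful person would: the job done as asked, in the order asked, and still so for the second after the job is handed in, with the robot touching nothing.
It also fails if it takes over 64 s, if anything falls off the work surface, if the arm or the gripper's body presses on something with over 40 N, if the wrist force passes 120 N, or if a joint passes its speed limit or range.

## Working session

There is one attempt and no reset: what is moved stays moved. The work goes in short steps, Python scripts to look and compute and a tool call to move; the robot and the scene stay as the last step left them, time stands still between calls to the robot, and variables do not carry over. Pictures are saved under pics/ and viewed, and the job is handed in when it is done.

Besides the shell and the picture viewer there is one more tool, called by a JSON object that holds its "api" and its "payload", one argument or row to a line. jog_arm: Moves the arm, as the interface text tells. Its arguments: {"type":"object","properties":{"rows":{"type":"array","items":{"type":"array"}}},"required":["rows"]}

```bash
mkdir -p pics; ls
python3 - <<'E'
from bench import arm, eyes, nets
import cv2
s=arm.read_state(); print(s)
for n in ("side","top"):
    im=eyes.get_image(n); cv2.imwrite(f"pics/{n}0.png",im[:,:,::-1]); print(n,eyes.camera_model(n))
    for t in ["press","lever","lever_ball","lever_pivot","ram","crosshead_face","padlock_mid","tray","screwdriver","euro_cylinder","file","mug"]:
        print(t,[(round(d["position"][0]*640),round(d["position"][1]*480),round(d["conf"],2)) for d in nets.boxes_of(n,t)])
E
```

```text
pics
{'clock': 0.0, 'joints': array([-1.04042745e+00,  3.85566089e-01,  6.61257007e-03, -5.14705627e-04,
       -1.19403379e+00, -2.58579304e-01]), 'joint_vel': array([-0.00028253,  0.00152107,  0.00109918, -0.00016319, -0.00057753,
        0.00041143]), 'joint_efforts': array([ 9.38982976e-05, -3.92289591e+01,  1.88405800e+01,  4.18631405e+00,
       -4.62918411e-03, -1.09421272e-06]), 'position': array([ 167.62905757, -601.47636101,  230.20833647]), 'ee_rot': array([-1.35382746e-01,  9.90792741e-01,  1.10328726e-03, -2.00195221e-04]), 'contact_force': array([-0.49549933, -0.22664143, -0.26925841]), 'wrist_torque': array([ 0.00942512, -0.01102554, -0.03175673]), 'gripper_width': 85.50776430149602}
side {'K': array([[447.27909383,   0.        , 314.62290276],
       [  0.        , 447.27909383, 227.15888543],
       [  0.        ,   0.        ,   1.        ]]), 'rvec': array([ 0.62872159, -2.57064379,  1.25682993]), 'tvec': array([444.5498793 , 247.03506196, 855.70637634])}
press [(255, 285, 0.72)]
lever [(311, 236, 0.78)]
lever_ball [(314, 229, 0.77)]
lever_pivot [(250, 283, 0.68)]

[... 349 characters left out ...]
{'K': array([[563.00145363,   0.        , 314.29530623],
       [  0.        , 563.00145363, 250.29666915],
       [  0.        ,   0.        ,   1.        ]]), 'rvec': array([ 2.22297519, -2.15992607,  0.09142492]), 'tvec': array([  13.52403936,  494.21920731, 1384.14931481])}
press [(297, 206, 0.95)]
lever [(287, 261, 0.46)]
lever_ball [(282, 262, 0.58), (316, 206, 0.39)]
lever_pivot [(295, 206, 0.95)]
ram [(316, 208, 0.62)]
crosshead_face [(314, 208, 0.88)]
padlock_mid [(264, 322, 0.72), (421, 331, 0.7), (314, 209, 0.59), (347, 208, 0.57)]
tray [(477, 267, 0.72), (144, 222, 0.6)]
screwdriver [(365, 255, 0.82)]
euro_cylinder [(493, 239, 0.54)]
file [(143, 222, 0.94)]
mug [(475, 182, 0.72)]
```

View pics/side0.png

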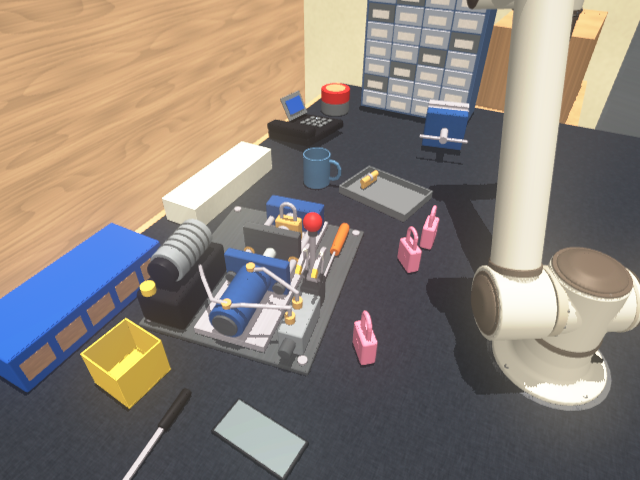

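View pics/top0.png

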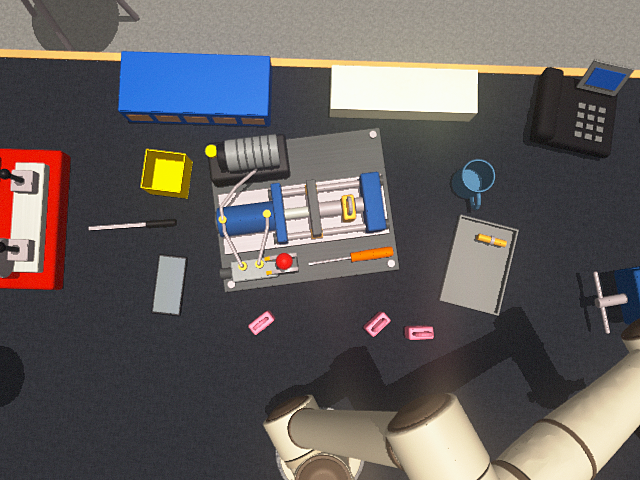

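```bash
cat > h.py <<'E'
import numpy as np, cv2, json
from bench import arm, eyes, nets
from scipy.spatial.transform import Rotation as R
M={n:eyes.camera_model(n) for n in("side","top")}
def proj(n,P):
    m=M[n]; return cv2.projectPoints(np.asarray(P,float).reshape(-1,1,3),m["rvec"],m["tvec"],m["K"],None)[0].reshape(-1,2)
def ray(n,uv):
    m=M[n]; Rm=cv2.Rodrigues(m["rvec"])[0]; c=-Rm.T@m["tvec"]
    d=Rm.T@np.linalg.solve(m["K"],[uv[0],uv[1],1]); return c,d/np.linalg.norm(d)
def onz(n,uv,z):
    c,d=ray(n,uv); return c+d*(z-c[2])/d[2]
def tri(a,b):
    (c1,d1),(c2,d2)=ray("side",a),ray("top",b)
    A=np.stack([d1,-d2],1); t=np.linalg.lstsq(A,c2-c1,rcond=None)[0]
    p,q=c1+t[0]*d1,c2+t[1]*d2; return (p+q)/2,np.linalg.norm(p-q)
def crop(src,out,x0,y0,x1,y1,k):
    im=cv2.imread(src)[y0:y1,x0:x1]; cv2.imwrite(out,cv2.resize(im,None,fx=k,fy=k,interpolation=cv2.INTER_CUBIC))
E
python3 - <<'E'
from h import *
crop("pics/top0.png","pics/t1.png",205,125,405,295,4)
crop("pics/side0.png","pics/s1.png",180,170,380,320,4)
crop("pics/top0.png","pics/t2.png",430,200,530,320,5)
crop("pics/side0.png","pics/s2.png",330,160,440,225,7)
for n in M:
  c,d=ray(n,(320,240));print(n,c)
E
```

```text
side [150.11510644 669.41652743 721.27060605]
top [ 394.64307796   44.34984194 1415.13065924]
```

View pics/t1.png

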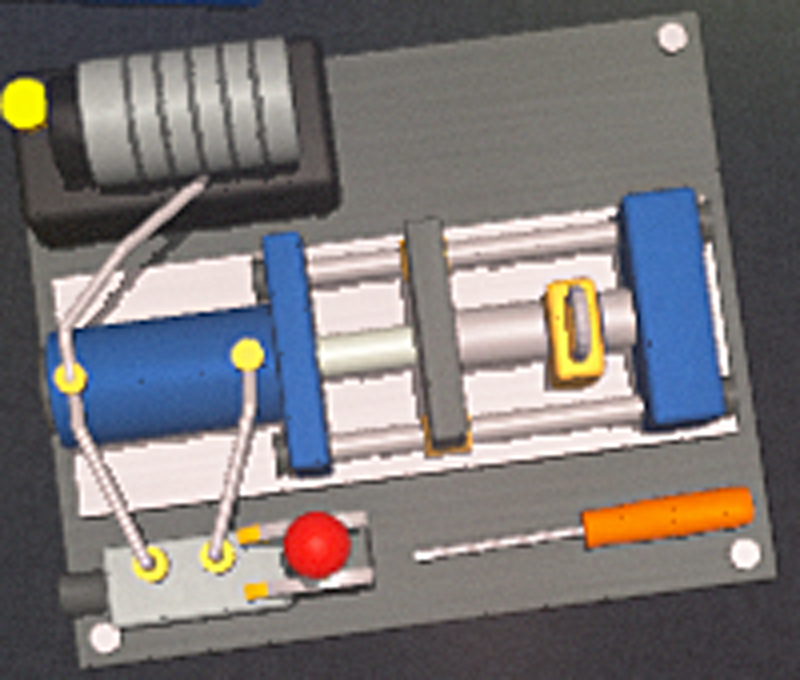

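View pics/s1.png

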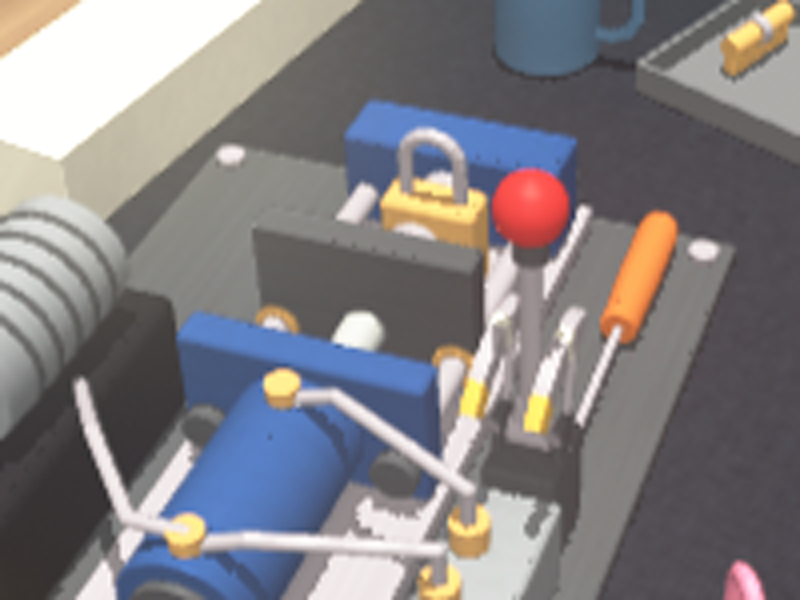

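View pics/t2.png

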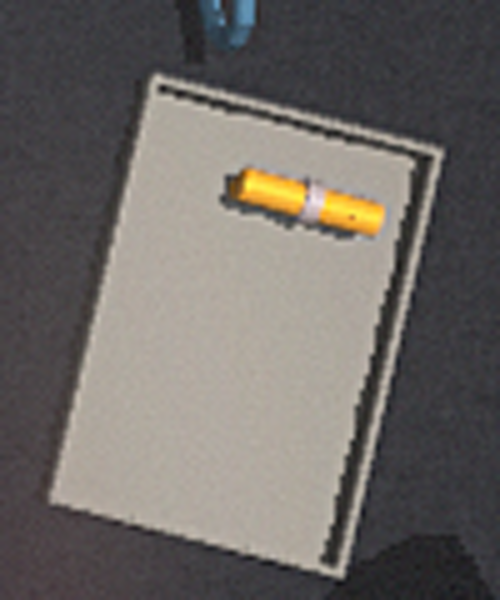

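View pics/s2.png

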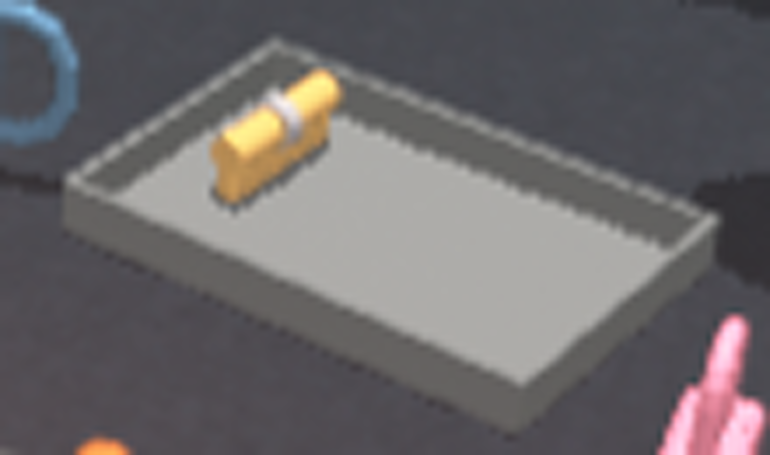

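```bash
cat > fit.py <<'E'
from h import *
from scipy.optimize import least_squares
T=lambda u,v:(205+u/4,125+v/4); S=lambda u,v:(180+u/4,170+v/4)
obs=[("top",(65,-14,122),T(405,222)),("top",(65,-36,122),T(440,221)),("top",(-65,-36,122),T(467,437)),("top",(-65,-14,122),T(434,447)),
("top",(None,46,110),T(302,234)),("top",(None,46,110),T(329,468)),
("top",(None,-145,95),T(620,198)),("top",(None,-190,95),T(694,190)),("top",(None,-190,95),T(724,415)),("top",(None,-145,95),T(649,428)),
("side",(65,-14,122),S(253,229)),("side",(-65,-14,122),S(480,266)),("side",(-65,-36,122),S(489,251)),("side",(65,-36,122),S(265,214))]
# half widths: flange hw1, anvil hw2
def res(p,full=False):
    x,y,a,h1,h2,*_=p; c,s=np.cos(a),np.sin(a); r=[]
    sg=[1,1,-1,-1,1,-1,1,1,-1,-1]
    for i,(n,P,uv) in enumerate(obs):
        px=P[0] if P[0] is not None else sg[i]*(h1 if P[1]==46 else h2)
        W=(x+c*px-s*P[1],y+s*px+c*P[1],P[2]); r.append(proj(n,W)[0]-uv)
    return np.array(r) if full else np.ravel(r)
f=least_squares(res,[500,0,0,70,70],loss="soft_l1"); print(f.x.round(3)); print(res(f.x,True).round(1))
x,y,a=f.x[:3]; c,s=np.cos(a),np.sin(a)
Rz=np.array([[c,-s,0],[s,c,0],[0,0,1]]); t=np.array([x,y,0])
W=lambda P:Rz@np.array(P,float)+t
L=lambda P:Rz.T@(np.array(P)-t)
b,e=tri(S(531,208),T(317,545)); print("ball",b,e,"press frame",L(b),"ang",np.arctan2(L(b)[1]-55,L(b)[2]-88))
for th in(0,.1,.25): 
    P=W((-122,55+140*np.sin(th),88+140*np.cos(th))); print(th,proj("top",P),proj("side",P),S(531,208),T(317,545))
q,e=tri(S(432,133),T(578,290)); print("shackle top",q,e,L(q))
print("padlock expect",W((0,-108,61)), "shackle top proj",proj("top",W((0,-108,138.5))),T(578,290),proj("side",W((0,-108,138.5))),S(432,133))
# tray
T2=lambda u,v:(430+u/5,200+v/5); S2=lambda u,v:(330+u/7,160+v/7)
tc=[T2(155,75),T2(442,150),T2(343,577),T2(50,502)]
sc=[S2(66,182),S2(278,40),S2(718,220),S2(524,383)]
q=[(110,75,24),(110,-75,24),(-110,-75,24),(-110,75,24)]
def r2(p):
    c,s=np.cos(p[2]),np.sin(p[2]); o=[]
    for P,u,v in zip(q,tc,sc):
        w=(p[0]+c*P[0]-s*P[1],p[1]+s*P[0]+c*P[1],24); o+=[proj("top",w)[0]-u,proj("side",w)[0]-v]
    return np.ravel(o)
g=least_squares(r2,[400,-350,-.2]); print("tray",g.x.round(3),r2(g.x).round(1))
# euro
e1=T2(312,200); e,er=tri(S2(285,105),e1); print("euro",e,er)
np.savez("pose.npz",press=f.x[:3],tray=g.x)
E
python3 fit.py
```

```text
[5.80967e+02 5.81410e+01 1.59000e-01 6.92360e+01 6.83830e+01]
[[-1.   0.3]
 [-0.4 -0.7]
 [ 0.2  0.6]
 [-1.  -0.7]
 [-0.9 -0.3]
 [-0.1 -0.3]
 [-0.2  0.1]
 [-0.  -0.2]
 [ 0.5  0.3]
 [ 0.4 -0.6]
 [ 0.7 -1.1]
 [-0.3  1.4]
 [ 0.9 -1. ]
 [ 2.  -3.1]]
ball [454.71585952  93.44926693 226.72584426] 2.1114193219638233 press frame [-119.07644281   54.83367794  226.72584426] ang -0.0011989256749774786
0 [[284.12352557 262.14344884]] [[314.8121975  221.84137962]] (312.75, 222.0) (284.25, 261.25)
0.1 [[277.56143389 263.01683041]] [[312.36096752 226.59993684]] (312.75, 222.0) (284.25, 261.25)
0.25 [[267.95383818 264.36306735]] [[308.63962569 235.00755567]] (312.75, 222.0) (284.25, 261.25)
shackle top [604.03450522 -51.21673173 132.27124529] 12.389336678078557 [   5.47994402 -111.62957812  132.27124529]
padlock expect [598.04943989 -48.4996346   61.        ] shackle top proj [[349.60528264 202.06460282]] (349.5, 197.5) [[286.85715021 202.04030885]] (288.0, 203.25)
tray [ 4.69481e+02 -3.82284e+02 -2.28000e-01] [-0.7 -0.6  0.4 -0.9  0.1 -0.3  0.1 -0.5 -0.4  0.   1.  -0.9 -0.7 -0.4
  0.7 -0.4]
euro [ 530.4744676  -412.05893683   33.54381101] 0.9054771519923751
```

```bash
cat > pf.py <<'E'
from h import *
P=np.load("pose.npz"); px,py,pa=P["press"]; tx,ty,ta=P["tray"]
def fr(x,y,a):
    c,s=np.cos(a),np.sin(a); Rz=np.array([[c,-s,0],[s,c,0],[0,0,1]]); t=np.array([x,y,0.])
    return (lambda p:Rz@np.array(p,float)+t),(lambda p:Rz.T@(np.array(p,float)-t))
W,L=fr(px,py,pa); TW,TL=fr(tx,ty,ta)
def st():
    s=arm.read_state(); R_=R.from_quat(s["ee_rot"]).as_matrix()
    print("t",round(s["clock"],2),"press",L(s["position"]).round(1),"tray",TL(s["position"]).round(1),"W",s["position"].round(1),"F",s["contact_force"].round(1),"w",round(s["gripper_width"],1))
    yw=np.degrees(np.arctan2(-R_[0,1],R_[1,1])); print("tooly yaw-press deg",round(yw-np.degrees(pa),2),"toolz",R_[:,2].round(4))
    return s
E
python3 - <<'E'
from pf import *
s=st()
def box(c,h,W=W):
    return [W(np.array(c)+np.array([i,j,k])*h) for i in(-1,1) for j in(-1,1) for k in(-1,1)]
arch=[W((17*np.cos(t),-108,61+56+17*np.sin(t))) for t in np.linspace(0,np.pi,13)]
arch=[W((17,-108,92))]+arch+[W((-17,-108,92))]
for n,(x0,y0,x1,y1) in {"top":(310,170,390,230),"side":(260,190,340,250)}.items():
    k=8; im=cv2.imread(f"pics/{n}0.png")[y0:y1,x0:x1]; im=cv2.resize(im,None,fx=k,fy=k,interpolation=cv2.INTER_CUBIC)
    B=proj(n,box((0,-108,61),np.array([30,15,31]))); A=proj(n,arch)
    f=lambda u:tuple(int(v) for v in ((u-[x0,y0]+.5)*k))
    for i in range(8):
        for b in(1,2,4):
            if not i&b: cv2.line(im,f(B[i]),f(B[i|b]),(255,0,255),1)
    for i in range(len(A)-1): cv2.line(im,f(A[i]),f(A[i+1]),(0,255,0),1)
    cv2.imwrite(f"pics/ov_{n}.png",im)
E
```

```text
t 1.3 press [-512.4 -586.5  231.3] tray [-244.2 -282.3  231.3] W [ 167.8 -602.   231.3] F [-0.4  0.9  0.4] w 85.1
tooly yaw-press deg 6.47 toolz [-0. -0. -1.]
```

View pics/ov_top.png

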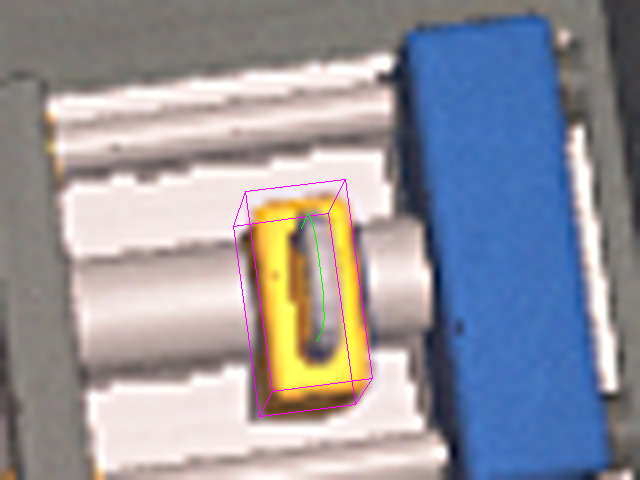

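View pics/ov_side.png

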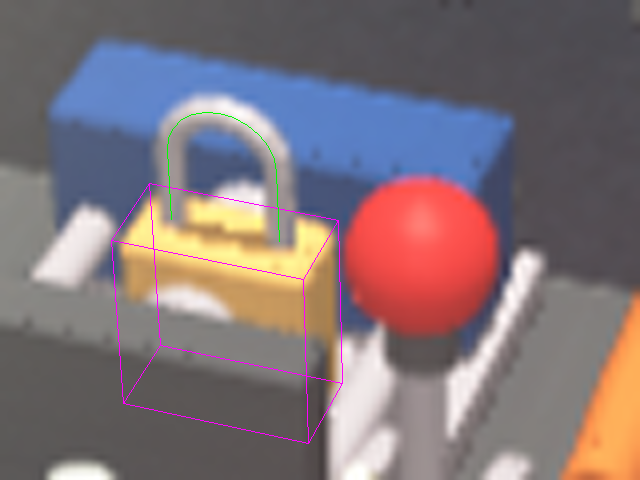

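{"api": "jog_arm", "payload": {
  "rows": [
    [[0, 0, 0], [0, 0, 6.5], 0],
    [[-2.6, 3.8, 0], [0, 0, 0], 0],
    [[-2.6, 3.8, 0], [0, 0, 0], 0],
    [[-2.6, 3.8, 0], [0, 0, 0], 0],
    [[-2.6, 3.8, 0], [0, 0, 0], 0],
    [[-2.6, 3.8, 0], [0, 0, 0], 0],
    [[-2.6, 3.8, 0], [0, 0, 0], 0],
    [[-2.6, 3.8, 0], [0, 0, 0], 0],
    [[-2.6, 3.8, 0], [0, 0, 0], 0],
    [[-2.6, 3.8, 0], [0, 0, 0], 0]
  ]
}}

```text
clock: 2.55
position: [345.5, -226.1, 231.7]
ee_rot: [-0.079, 0.997, -0.0, 0.001]
contact_force: [0.6, -0.0, 1.2]
gripper_width: 0.3
```

```bash
python3 -c "
from pf import *
st()"
```

```text
t 2.55 press [-277.5 -243.4  231.7] tray [-156.1  124.1  231.7] W [ 345.5 -226.1  231.7] F [ 0.6 -0.   1.2] w 0.3
tooly yaw-press deg -0.03 toolz [ 1.1e-03 -3.0e-04 -1.0e+00]
```

{"api": "jog_arm", "payload": {
  "rows": [
    [[-2.6, 3.8, 0], [0, 0, 0], 0],
    [[-2.6, 3.8, 0], [0, 0, 0], 0],
    [[-2.6, 3.8, 0], [0, 0, 0], 0],
    [[-2.6, 3.8, 0], [0, 0, 0], 0],
    [[-2.6, 3.8, 0], [0, 0, 0], 0],
    [[-2.6, 3.8, 0], [0, 0, 0], 0],
    [[0, 0, 1.2], [0, 0, 0], 0],
    [[0, 0, 1.2], [0, 0, 0], 0],
    [[0, 0, 1.2], [0, 0, 0], 0],
    [[0, 0, 0], [0, 0, 0], 0]
  ]
}}

```text
clock: 3.8
position: [462.0, 21.3, 194.2]
ee_rot: [-0.078, 0.997, -0.0, -0.001]
contact_force: [0.2, 0.1, 0.5]
gripper_width: -0.2
```

```bash
python3 -c "
from pf import *
st()
for n in M: cv2.imwrite(f'pics/{n}1.png',eyes.get_image(n)[:,:,::-1])
crop('pics/side1.png','pics/s3.png',220,130,420,280,4)
crop('pics/top1.png','pics/t3.png',205,165,405,315,4)
"
```

```text
t 3.8 press [-123.3  -17.6  194.2] tray [-98.6 391.4 194.2] W [462.   21.3 194.2] F [0.2 0.1 0.5] w -0.2
tooly yaw-press deg -0.11 toolz [-2.6e-03 -9.0e-04 -1.0e+00]
```

View pics/s3.png

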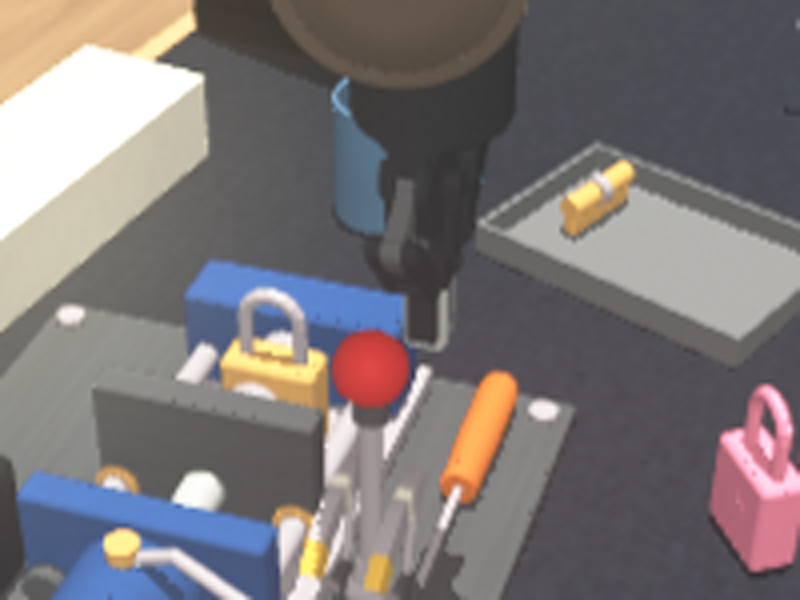

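View pics/t3.png

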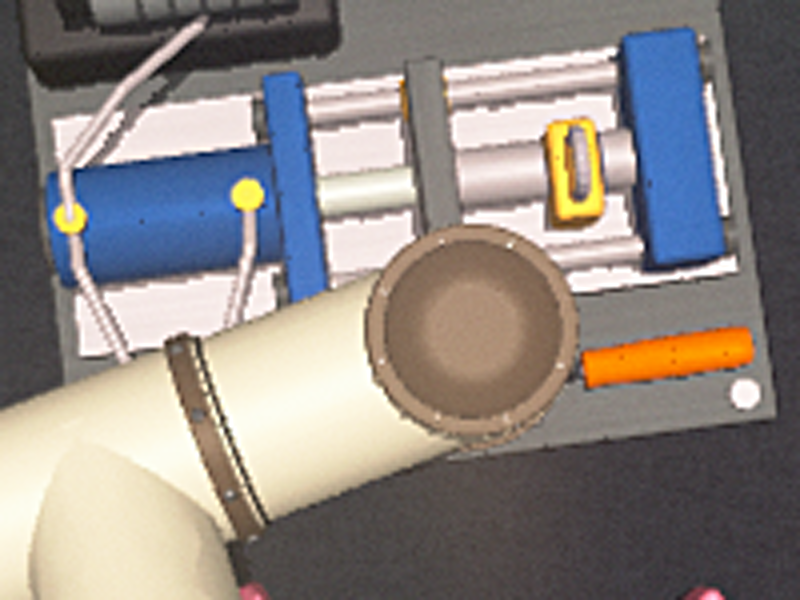

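{"api": "jog_arm", "payload": {
  "rows": [
    [[0, 0, -1.0], [0, 0, 0], 0],
    [[0, 0, -1.0], [0, 0, 0], 0],
    [[0, 1.2, 0], [0, 0, 0], 0],
    [[0, 1.2, 0], [0, 0, 0], 0],
    [[0, 0.8, 0], [0, 0, 0], 0],
    [[0, 0.8, 0], [0, 0, 0], 0],
    [[0, 0.8, 0], [0, 0, 0], 0],
    [[0, 0.8, 0], [0, 0, 0], 0]
  ]
}}

```text
clock: 4.9
position: [454.2, 76.7, 215.9]
ee_rot: [-0.079, 0.997, -0.002, -0.0]
contact_force: [0.5, -5.5, 3.5]
gripper_width: -0.0
```

```bash
python3 -c "
from pf import *
st()
for n in ['side']: cv2.imwrite(f'pics/{n}2.png',eyes.get_image(n)[:,:,::-1])
crop('pics/side2.png','pics/s4.png',220,130,420,280,4)
"
```

```text
t 4.9 press [-122.2   38.4  215.9] tray [-118.7  443.7  215.9] W [454.2  76.7 215.9] F [ 0.5 -5.5  3.5] w -0.0
tooly yaw-press deg -0.01 toolz [-2.0e-04 -3.2e-03 -1.0e+00]
```

View pics/s4.png

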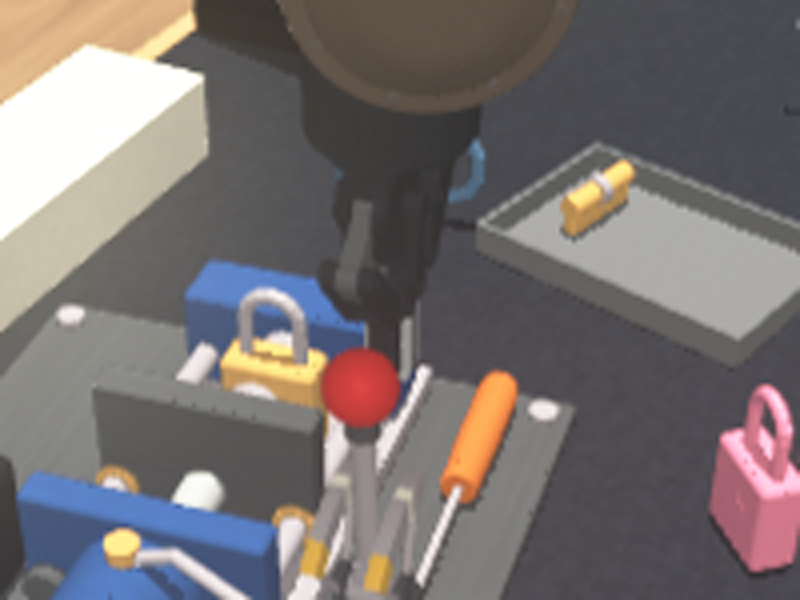

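{"api": "jog_arm", "payload": {
  "rows": [
    [[0, 0.7, 0.1], [0, 0, 0], 0],
    [[0, 0.7, 0.1], [0, 0, 0], 0],
    [[0, 0.7, 0.2], [0, 0, 0], 0],
    [[0, 0.7, 0.2], [0, 0, 0], 0],
    [[0, 0.6, 0.2], [0, 0, 0], 0],
    [[0, 0.6, 0.3], [0, 0, 0], 0]
  ]
}}

```text
clock: 5.7
position: [448.9, 111.8, 208.5]
ee_rot: [-0.08, 0.997, -0.006, 0.0]
contact_force: [-0.1, -15.7, 16.4]
gripper_width: -0.0
```

```bash
python3 -c "
from pf import *
st()
for n in ['side']: cv2.imwrite(f'pics/{n}3.png',eyes.get_image(n)[:,:,::-1])
crop('pics/side3.png','pics/s5.png',220,130,420,280,4)
"
```

```text
t 5.7 press [-121.9   73.9  208.5] tray [-131.8  476.6  208.5] W [448.9 111.8 208.5] F [ -0.1 -15.7  16.4] w -0.0
tooly yaw-press deg 0.1 toolz [ 0.0019 -0.0127 -0.9999]
```

View pics/s5.png

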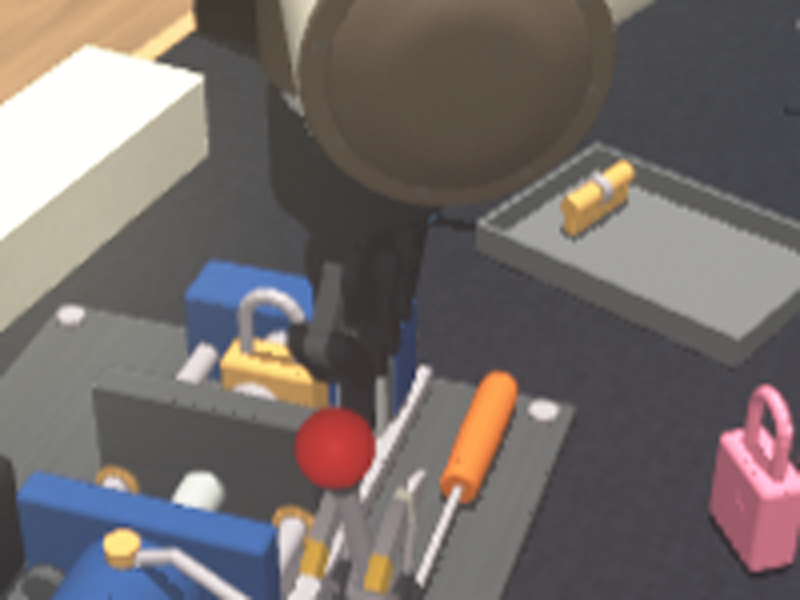

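{"api": "jog_arm", "payload": {
  "rows": [
    [[0, 0.6, 0.2], [0, 0, 0], 0],
    [[0, 0.6, 0.2], [0, 0, 0], 0],
    [[0, 0.5, 0.2], [0, 0, 0], 0]
  ]
}}

```text
clock: 6.12
position: [444.9, 134.8, 197.7]
ee_rot: [-0.079, 0.997, 0.001, -0.0]
contact_force: [0.2, -0.2, -1.1]
gripper_width: -0.1
```

```bash
python3 -c "
from pf import *
st()
for n in ['side']: cv2.imwrite(f'pics/{n}4.png',eyes.get_image(n)[:,:,::-1])
crop('pics/side4.png','pics/s6.png',220,130,420,280,4)
"
```

```text
t 6.12 press [-122.2   97.3  197.7] tray [-140.9  498.2  197.7] W [444.9 134.8 197.7] F [ 0.2 -0.2 -1.1] w -0.1
tooly yaw-press deg -0.04 toolz [-5.0e-04  1.2e-03 -1.0e+00]
```

View pics/s6.png

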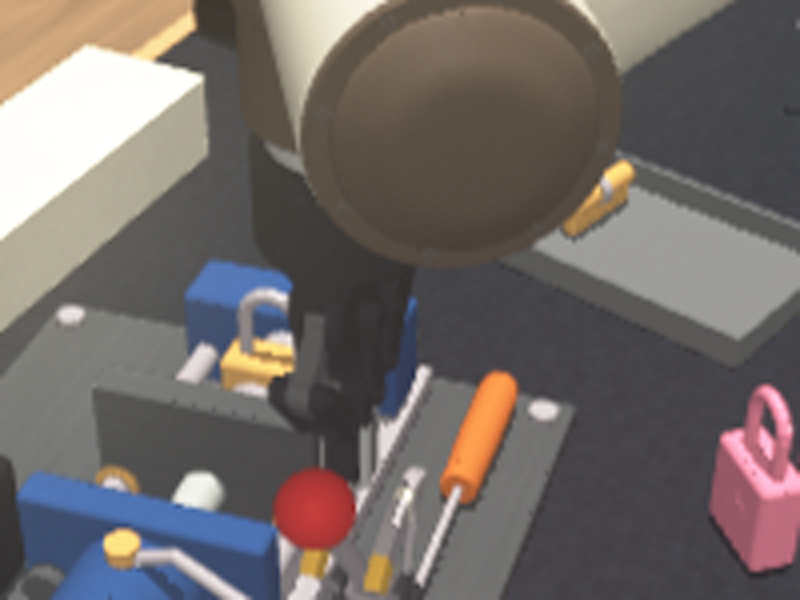

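{"api": "jog_arm", "payload": {
  "rows": [
    [[0, -2.5, 0], [0, 0, 0], 0],
    [[0, -4.0, -0.6], [0, 0, 0], 0],
    [[0, -4.5, -0.6], [0, 0, 0], 0],
    [[-2.0, -4.0, 0], [0, 0, 0], 0],
    [[-4.0, -0.8, 0], [0, 0, 0], 0],
    [[-4.2, 0, 0], [0, 0, 0], 0],
    [[-2.0, 0, 0], [0, 0, 0], 0],
    [[0, 0, 0], [0, 0, 0], 0]
  ]
}}

```text
clock: 7.18
position: [591.4, -2.0, 208.6]
ee_rot: [-0.079, 0.997, 0.0, -0.001]
contact_force: [-0.6, 0.2, 0.5]
gripper_width: 0.0
```

```bash
python3 -c "
from pf import *
st()
for th in(.5,.6,.66,.7):
    P=W((-122,55+140*np.sin(th),88+140*np.cos(th))); print(th,proj('top',P),proj('side',P))
for n in M: cv2.imwrite(f'pics/{n}5.png',eyes.get_image(n)[:,:,::-1])
crop('pics/side5.png','pics/s7.png',220,130,420,280,4)
crop('pics/top5.png','pics/t7.png',205,165,405,315,4)
"
```

```text
t 7.17 press [  0.8 -61.  208.6] tray [ 32.7 398.  208.6] W [591.4  -2.  208.6] F [-0.6  0.2  0.5] w 0.0
tooly yaw-press deg -0.02 toolz [-1.9e-03  3.0e-04 -1.0e+00]
0.5 [[253.26348739 266.60244074]] [[302.60828906 251.8911745 ]]
0.6 [[248.06768253 267.46238143]] [[300.36186769 259.40625422]]
0.66 [[245.17858237 267.96133153]] [[299.08334224 264.05789893]]
0.7 [[243.35479646 268.28553829]] [[298.26449095 267.20341705]]
```

View pics/s7.png

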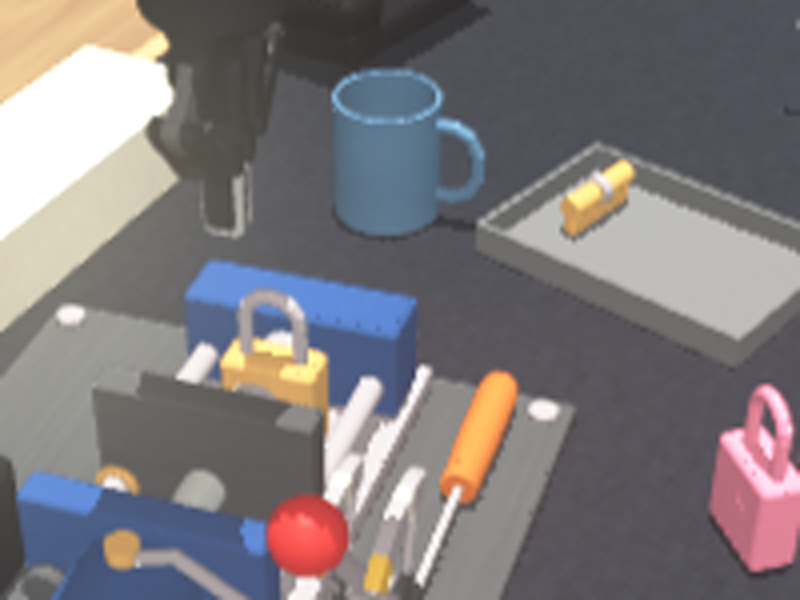

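View pics/t7.png

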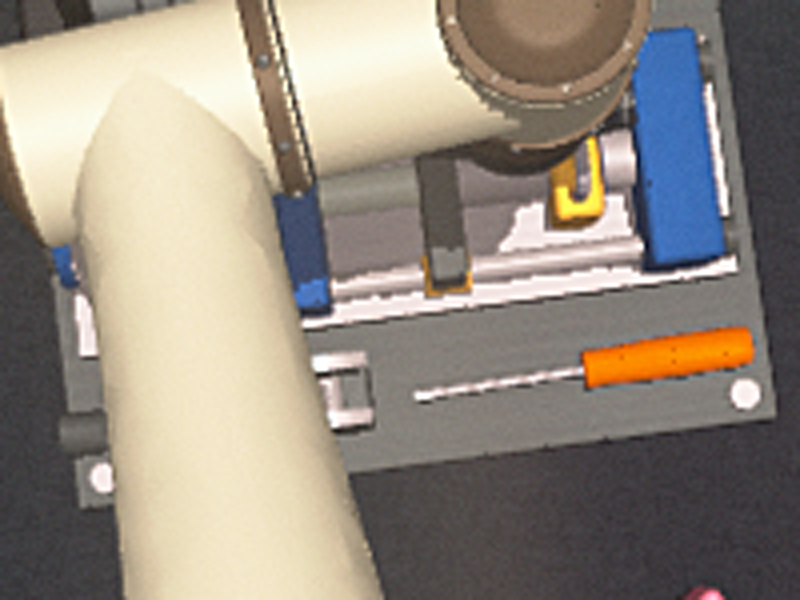

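{"api": "jog_arm", "payload": {
  "rows": [
    [[0, 0, 3.5], [0, 0, 0], 0],
    [[0, 0, 3.5], [0, 0, 0], 0],
    [[0, 0, 2.5], [0, 0, 0], 0],
    [[0, 0, 1.5], [0, 0, 0], 0],
    [[0, 0, 0], [0, 0, 0], 0]
  ]
}}

```text
clock: 7.9
position: [589.8, -2.9, 99.8]
ee_rot: [-0.079, 0.997, -0.0, -0.001]
contact_force: [-0.4, 0.7, 0.1]
gripper_width: -0.1
```

```bash
python3 -c "
from pf import *
st()
for n in ['side']: cv2.imwrite(f'pics/{n}6.png',eyes.get_image(n)[:,:,::-1])
crop('pics/side6.png','pics/s8.png',220,130,420,280,4)
"
```

```text
t 7.9 press [ -0.9 -61.6  99.8] tray [ 31.4 396.8  99.8] W [589.8  -2.9  99.8] F [-0.4  0.7  0.1] w -0.1
tooly yaw-press deg -0.01 toolz [-1.7e-03 -3.0e-04 -1.0e+00]
```

View pics/s8.png

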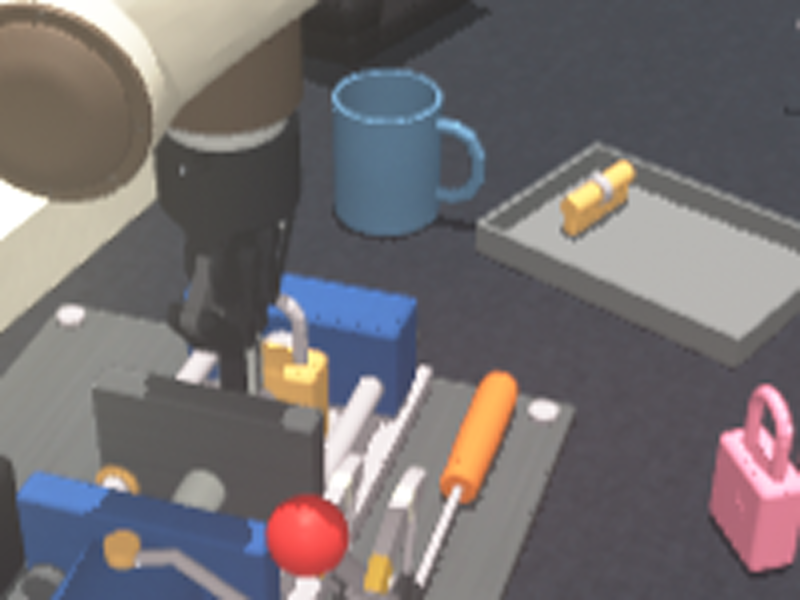

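{"api": "jog_arm", "payload": {
  "rows": [
    [[0, 0.6, 0], [0, 0, 0], 0],
    [[0, 0.6, 0], [0, 0, 0], 0],
    [[0, 0.6, 0], [0, 0, 0], 0],
    [[0, 0.6, 0], [0, 0, 0], 0],
    [[0, 0.6, 0], [0, 0, 0], 0],
    [[0, 0.6, 0], [0, 0, 0], 0],
    [[0, 0.6, 0], [0, 0, 0], 0],
    [[0, 0.6, 0], [0, 0, 0], 0]
  ]
}}

```text
clock: 8.95
position: [583.8, 43.3, 101.4]
ee_rot: [-0.079, 0.997, -0.001, 0.001]
contact_force: [2.0, -9.0, 0.3]
gripper_width: -0.1
```

```bash
python3 -c "
from pf import *
st()
for n in ['side']: cv2.imwrite(f'pics/{n}7.png',eyes.get_image(n)[:,:,::-1])
crop('pics/side7.png','pics/s9.png',220,130,420,280,4)
"
```

```text
t 8.95 press [  0.5 -15.1 101.4] tray [ 15.1 440.4 101.4] W [583.8  43.3 101.4] F [ 2.  -9.   0.3] w -0.1
tooly yaw-press deg -0.01 toolz [ 0.0017 -0.0022 -1.    ]
```

View pics/s9.png

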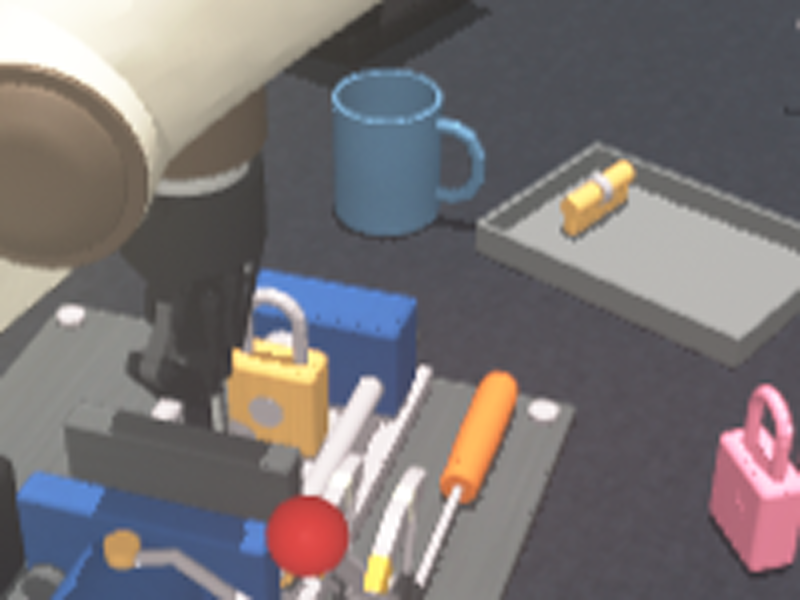

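{"api": "jog_arm", "payload": {
  "rows": [
    [[0, 0.6, 0], [0, 0, 0], 0],
    [[0, 0.6, 0], [0, 0, 0], 0],
    [[0, 0.5, 0], [0, 0, 0], 0],
    [[0, 0.3, 0], [0, 0, 0], 0],
    [[0, 0.2, 0], [0, 0, 0], 0]
  ]
}}

```text
clock: 9.62
position: [580.3, 65.5, 101.4]
ee_rot: [-0.079, 0.997, -0.001, 0.001]
contact_force: [1.7, -5.1, 1.4]
gripper_width: -0.2
```

{"api": "jog_arm", "payload": {
  "rows": [
    [[0, 0.2, 0], [0, 0, 0], 0],
    [[0, 0.2, 0], [0, 0, 0], 0]
  ]
}}

```text
clock: 9.88
position: [579.8, 68.4, 101.5]
ee_rot: [-0.079, 0.997, -0.002, 0.001]
contact_force: [4.5, -13.7, 1.1]
gripper_width: 0.0
```

```bash
python3 -c "
from pf import *
st()
"
```

```text
t 9.88 press [  0.4  10.3 101.5] tray [  5.5 463.9 101.5] W [579.8  68.4 101.5] F [  4.5 -13.7   1.1] w 0.0
tooly yaw-press deg 0.02 toolz [ 0.0015 -0.0031 -1.    ]
```

Force rising past sliding level: near the stop. Push a little more.

{"api": "jog_arm", "payload": {
  "rows": [
    [[0, 0.15, 0], [0, 0, 0], 0],
    [[0, 0.1, 0], [0, 0, 0], 0],
    [[0, 0, 0], [0, 0, 0], 0]
  ]
}}

```text
clock: 10.25
position: [579.7, 68.4, 101.5]
ee_rot: [-0.079, 0.997, -0.003, 0.0]
contact_force: [5.1, -17.6, 0.4]
gripper_width: -0.3
```

```bash
python3 -c "
from pf import *
st()
for n in ['side']: cv2.imwrite(f'pics/{n}8.png',eyes.get_image(n)[:,:,::-1])
crop('pics/side8.png','pics/s10.png',220,130,420,280,4)
"
```

```text
t 10.25 press [  0.4  10.4 101.5] tray [  5.4 464.  101.5] W [579.7  68.4 101.5] F [  5.1 -17.6   0.4] w -0.3
tooly yaw-press deg -0.03 toolz [ 0.0013 -0.0058 -1.    ]
```

View pics/s10.png

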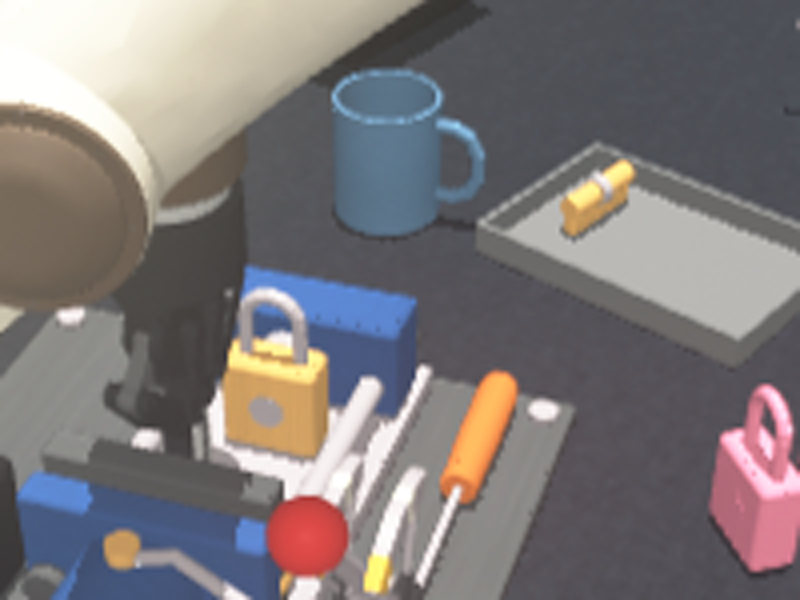

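{"api": "jog_arm", "payload": {
  "rows": [
    [[0, -1.0, 0], [0, 0, 0], 0],
    [[0, -1.0, 0], [0, 0, 0], 0],
    [[0, 0, -3.5], [0, 0, 0], 0],
    [[0, -1.5, -4.0], [0, 0, 0], 4.5],
    [[0, -4.0, -3.0], [0, 0, 0], 4.5],
    [[0, -4.5, 0], [0, 0, 0], 4.5],
    [[0, 0, 0], [0, 0, 0], 4.5]
  ]
}}

```text
clock: 11.18
position: [597.6, -47.6, 205.6]
ee_rot: [-0.077, 0.997, 0.0, 0.0]
contact_force: [-0.6, 0.6, -1.1]
gripper_width: 45.1
```

Run:
```python
from pf import *
st()
for n in M: cv2.imwrite(f'pics/{n}9.png',eyes.get_image(n)[:,:,::-1])
arch=[W((17*np.cos(t),-108,61+56+17*np.sin(t))) for t in np.linspace(0,np.pi,13)]
arch=[W((17,-108,92))]+arch+[W((-17,-108,92))]
def box(c,h): return [W(np.array(c)+np.array([i,j,k])*h) for i in(-1,1) for j in(-1,1) for k in(-1,1)]
for n,(x0,y0,x1,y1) in {"side":(210,150,330,290)}.items():
    k=4; im=cv2.imread(f"pics/{n}9.png")[y0:y1,x0:x1]; im=cv2.resize(im,None,fx=k,fy=k,interpolation=cv2.INTER_CUBIC)
    f=lambda u:tuple(int(v) for v in ((u-[x0,y0]+.5)*k))
    B=proj(n,box((0,-108,61),np.array([30,15,31]))); A=proj(n,arch)
    for i in range(8):
        for b in(1,2,4):
            if not i&b: cv2.line(im,f(B[i]),f(B[i|b]),(255,0,255),1)
    for i in range(len(A)-1): cv2.line(im,f(A[i]),f(A[i+1]),(0,255,0),1)
    # crosshead at ram .060: y 24..46
    C=proj(n,[W((sx*65,y,122)) for sx,y in((1,24),(-1,24),(-1,46),(1,46))])
    for i in range(4): cv2.line(im,f(C[i]),f(C[(i+1)%4]),(0,255,255),1)
    cv2.imwrite(f"pics/ov2_{n}.png",im)
```

```text
t 11.18 press [  -0.4 -107.1  205.6] tray [ 49.1 354.9 205.6] W [597.6 -47.6 205.6] F [-0.6  0.6 -1.1] w 45.1
tooly yaw-press deg -0.22 toolz [ 6.e-04  7.e-04 -1.e+00]
```

View pics/ov2_side.png

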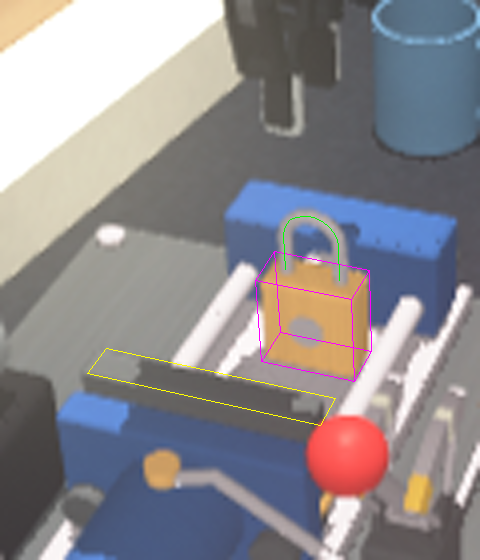

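View pics/top9.png

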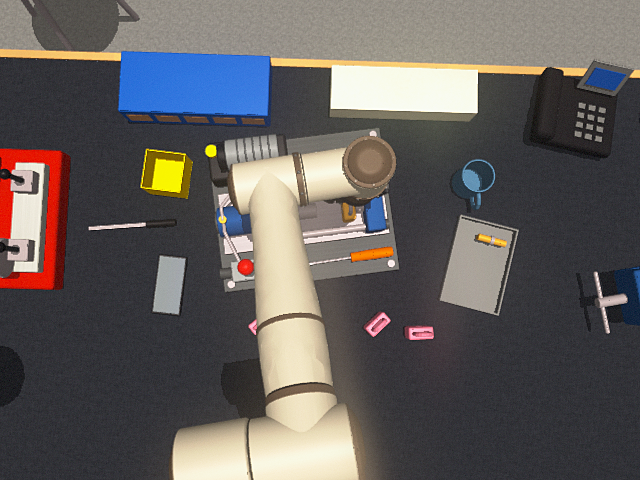

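{"api": "jog_arm", "payload": {
  "rows": [
    [[0.1, -0.1, 3.5], [0, 0, 0], 4.5],
    [[0, 0, 3.0], [0, 0, 0], 4.5],
    [[0, 0, 2.0], [0, 0, 0], 4.5],
    [[0, 0, 1.5], [0, 0, 0], 4.5],
    [[0, 0, 0], [0, 0, 0], 4.5]
  ]
}}

```text
clock: 11.9
position: [596.0, -46.3, 104.1]
ee_rot: [-0.08, 0.997, -0.0, -0.001]
contact_force: [-0.3, -0.9, -0.1]
gripper_width: 45.4
```

Run:
```python
from pf import *
st()
for n in M: cv2.imwrite(f'pics/{n}10.png',eyes.get_image(n)[:,:,::-1])
crop('pics/side10.png','pics/s11.png',240,150,340,250,6)
crop('pics/top10.png','pics/t11.png',300,140,420,240,6)
```

```text
t 11.9 press [  -1.7 -105.5  104.1] tray [ 47.2 355.9 104.1] W [596.  -46.3 104.1] F [-0.3 -0.9 -0.1] w 45.4
tooly yaw-press deg 0.03 toolz [-2.6e-03 -3.0e-04 -1.0e+00]
```

View pics/s11.png

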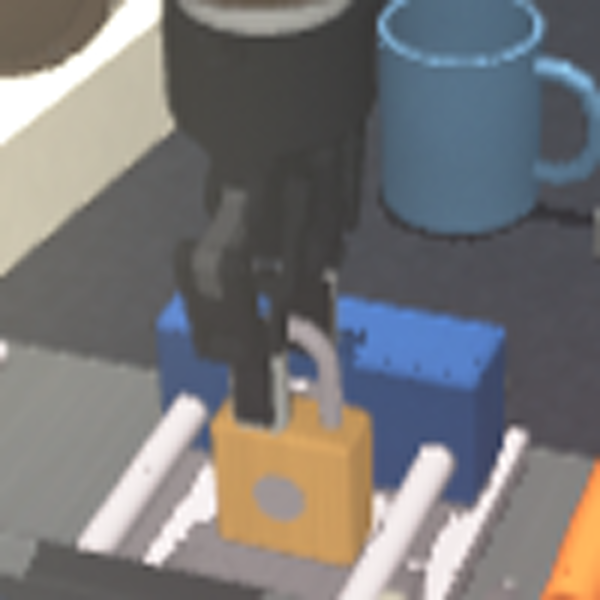

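View pics/t11.png

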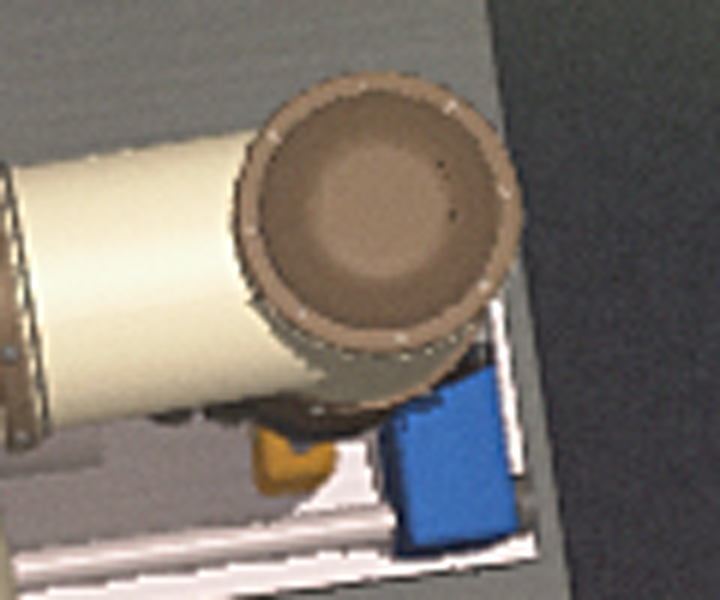

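Run:
```python
from pf import *
for x in(-12.7,9.3):
  for y in (-105.5+22.5,-105.5+38):
    print(x,y,((proj("side",W((x,y,107)))-[240,150]+.5)*6).round())
```

```text
-12.7 -83.0 [[295. 425.]]
-12.7 -67.5 [[280. 448.]]
9.3 -83.0 [[241. 414.]]
9.3 -67.5 [[226. 437.]]
```

{"api": "jog_arm", "payload": {
  "rows": [
    [[0, -0.2, 0], [0, 0, 0], 4.5],
    [[0, 0, 0], [0, 0, 0], 2.0],
    [[0, 0, 0], [0, 0, 0], 1.2],
    [[0, 0, 0], [0, 0, 0], 0.8],
    [[0, 0, 0], [0, 0, 0], 0],
    [[0, 0, 0], [0, 0, 0], 0],
    [[0, 0, 0], [0, 0, 0], 0]
  ]
}}

```text
clock: 12.88
position: [597.1, -49.0, 105.7]
ee_rot: [-0.079, 0.997, -0.0, 0.0]
contact_force: [-1.6, 0.3, 4.3]
gripper_width: 7.7
```

Run:
```python
from pf import *
st()
for n in ["side"]: cv2.imwrite(f'pics/{n}11.png',eyes.get_image(n)[:,:,::-1])
crop('pics/side11.png','pics/s12.png',240,150,340,250,6)
```

```text
t 12.88 press [  -1.  -108.4  105.7] tray [ 49.  353.5 105.7] W [597.1 -49.  105.7] F [-1.6  0.3  4.3] w 7.7
tooly yaw-press deg -0.02 toolz [ 5.e-04 -1.e-04 -1.e+00]
```

View pics/s12.png

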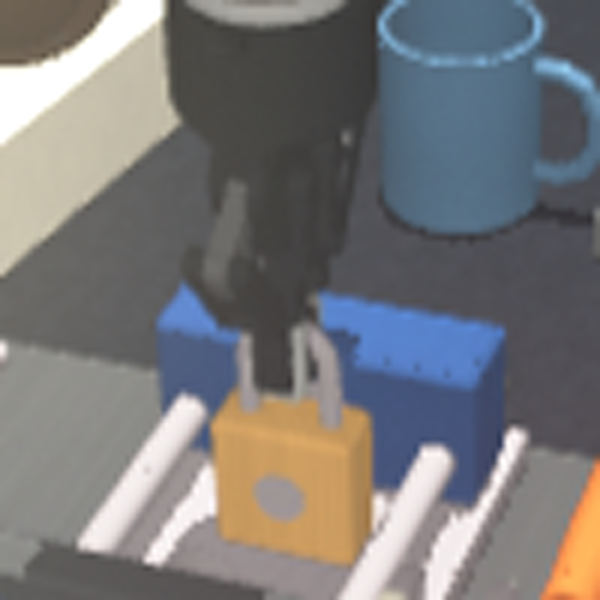

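{"api": "jog_arm", "payload": {
  "rows": [
    [[0, 0, -0.5], [0, 0, 0], 0],
    [[0, 0, -1.0], [0, 0, 0], 0],
    [[0, 0, -1.5], [0, 0, 0], 0],
    [[0, 0, -2.5], [0, 0, 0], 0],
    [[0, 0, -2.5], [0, 0, 0], 0],
    [[0, 0, -2.0], [0, 0, 0], 0],
    [[0, 0, -1.0], [0, 0, 0], 0],
    [[0, 0, 0], [0, 0, 0], 0]
  ]
}}

```text
clock: 13.92
position: [597.2, -48.8, 216.1]
ee_rot: [-0.079, 0.997, 0.0, 0.001]
contact_force: [-0.1, -0.4, -6.6]
gripper_width: 7.9
```

Run:
```python
from pf import *
st()
for n in M: cv2.imwrite(f'pics/{n}12.png',eyes.get_image(n)[:,:,::-1])
crop('pics/side12.png','pics/s13.png',220,110,380,260,5)
```

```text
t 13.93 press [  -0.9 -108.2  216.1] tray [ 48.9 353.7 216.1] W [597.2 -48.8 216.1] F [-0.1 -0.4 -6.6] w 7.9
tooly yaw-press deg -0.03 toolz [ 1.6e-03  6.0e-04 -1.0e+00]
```

View pics/s13.png

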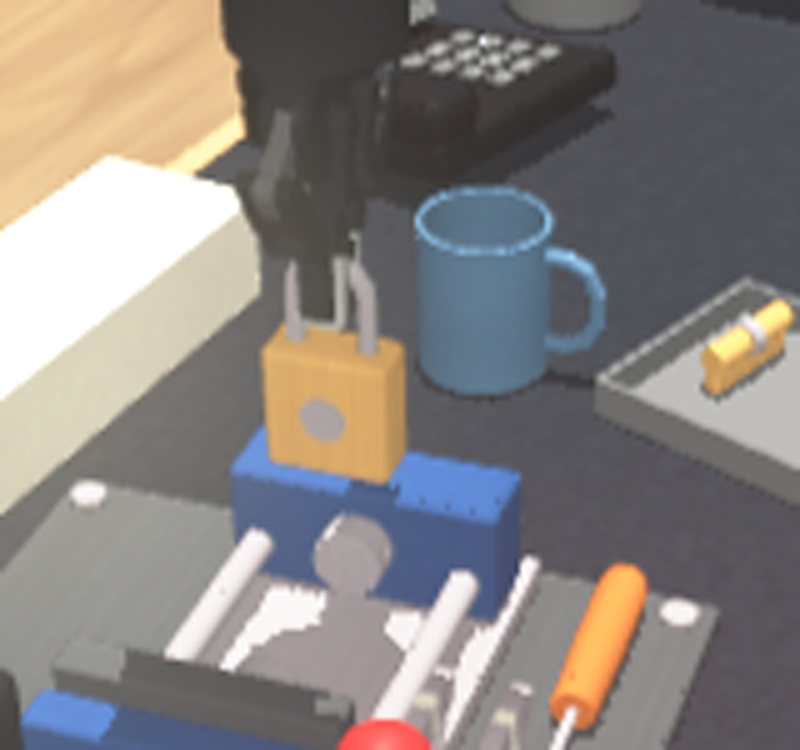

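{"api": "jog_arm", "payload": {
  "rows": [
    [[0.9, -1.1, 0], [0, 0, 0], 0],
    [[1.8, -2.3, 0], [0, 0, 0], 0],
    [[2.7, -3.4, 0], [0, 0, 0], 0],
    [[2.9, -3.7, 0], [0, 0, 0], 0],
    [[2.9, -3.7, 0], [0, 0, 0], 0],
    [[2.9, -3.7, 0], [0, 0, 0], 0],
    [[2.9, -3.7, 0], [0, 0, 0], 0],
    [[2.7, -3.4, 0], [0, 0, 0], 0],
    [[1.8, -2.3, 0], [0, 0, 0], 0],
    [[0.9, -1.1, 0], [0, 0, 0], 0]
  ]
}}

```text
clock: 15.28
position: [418.6, -366.0, 214.7]
ee_rot: [-0.078, 0.997, 0.0, -0.001]
contact_force: [-0.3, 0.8, -6.1]
gripper_width: 7.2
```

{"api": "jog_arm", "payload": {
  "rows": [
    [[0, 0, 0], [0, 0, 3.2], 0],
    [[0, 0, 0], [0, 0, 5], 0],
    [[0, 0, 0], [0, 0, 6], 0],
    [[0, 0, 0], [0, 0, 5], 0],
    [[0, 0, 0], [0, 0, 3], 0],
    [[0, 0, 0], [0, 0, 0], 0]
  ]
}}

```text
clock: 16.02
position: [420.3, -364.3, 215.0]
ee_rot: [0.114, 0.994, 0.0, -0.0]
contact_force: [0.0, 1.0, -6.2]
gripper_width: 7.4
```

Run:
```python
from pf import *
st()
for n in M: cv2.imwrite(f'pics/{n}13.png',eyes.get_image(n)[:,:,::-1])
crop('pics/side13.png','pics/s14.png',320,90,480,240,5)
```

```text
t 16.02 press [-225.4 -391.7  215. ] tray [-51.9   6.4 215. ] W [ 420.3 -364.3  215. ] F [ 0.   1.  -6.2] w 7.4
tooly yaw-press deg -22.16 toolz [-7.e-04  5.e-04 -1.e+00]
```

View pics/s14.png

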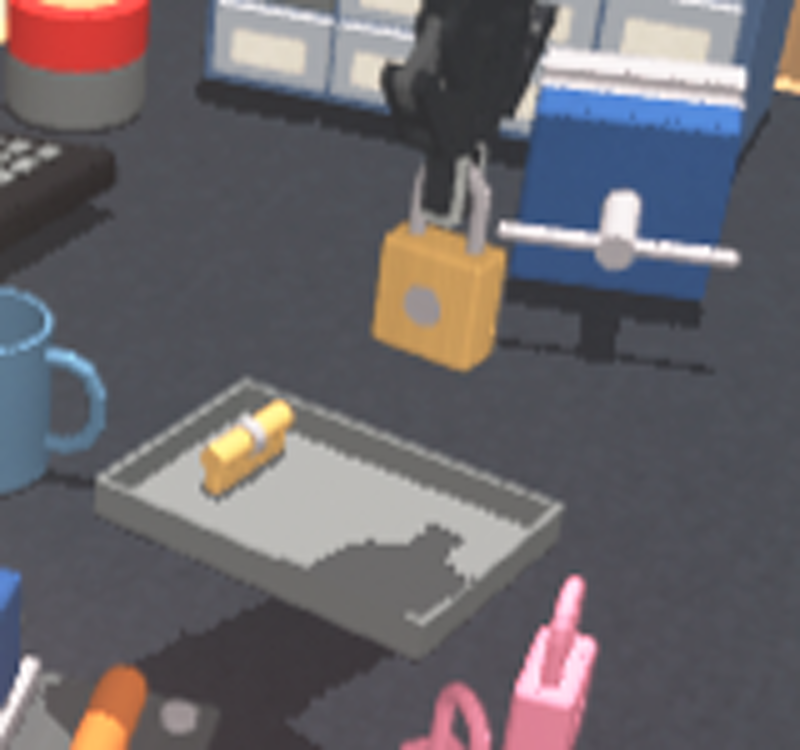

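View pics/top13.png

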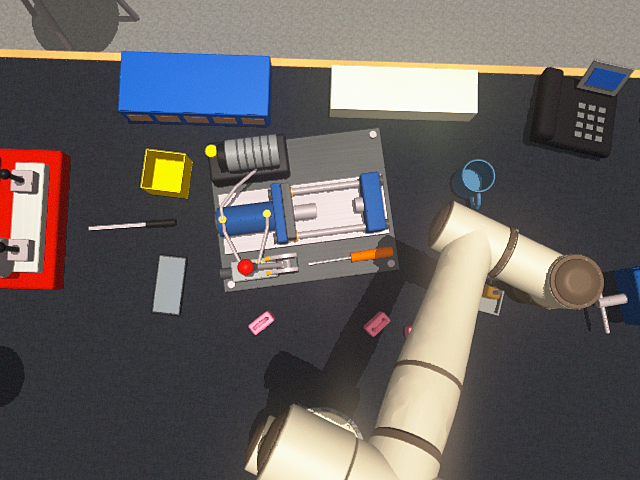

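{"api": "jog_arm", "payload": {
  "rows": [
    [[0, 0, 1.0], [0, 0, 0], 0],
    [[0, 0, 2.0], [0, 0, 0], 0],
    [[0, 0, 2.5], [0, 0, 0], 0],
    [[0, 0, 2.5], [0, 0, 0], 0],
    [[0, 0, 2.0], [0, 0, 0], 0],
    [[0, 0, 1.5], [0, 0, 0], 0],
    [[0, 0, 0.7], [0, 0, 0], 0],
    [[0, 0, 0], [0, 0, 0], 0]
  ]
}}

```text
clock: 17.12
position: [420.5, -364.7, 93.1]
ee_rot: [0.114, 0.993, 0.0, -0.0]
contact_force: [0.1, -0.2, -4.8]
gripper_width: 7.5
```

Run:
```python
from pf import *
s=st()
for n in M: cv2.imwrite(f'pics/{n}14.png',eyes.get_image(n)[:,:,::-1])
x0,y0,k=340,130,7
im=cv2.imread('pics/side14.png')[y0:y0+80,x0:x0+110]; im=cv2.resize(im,None,fx=k,fy=k,interpolation=cv2.INTER_CUBIC)
p=TL(s["position"]); c=p+np.array([0,0,-75.7+31]); h=np.array([30,15,31])
B=proj("side",[TW(c+np.array([i,j,l])*h) for i in(-1,1) for j in(-1,1) for l in(-1,1)])
f=lambda u:tuple(int(v) for v in ((u-[x0,y0]+.5)*k))
for i in range(8):
    for b in(1,2,4):
        if not i&b: cv2.line(im,f(B[i]),f(B[i|b]),(255,0,255),1)
cv2.imwrite("pics/s15.png",im)
```

```text
t 17.12 press [-225.3 -392.2   93.1] tray [-51.7   6.   93.1] W [ 420.5 -364.7   93.1] F [ 0.1 -0.2 -4.8] w 7.5
tooly yaw-press deg -22.21 toolz [-6.e-04  1.e-04 -1.e+00]
```

View pics/s15.png

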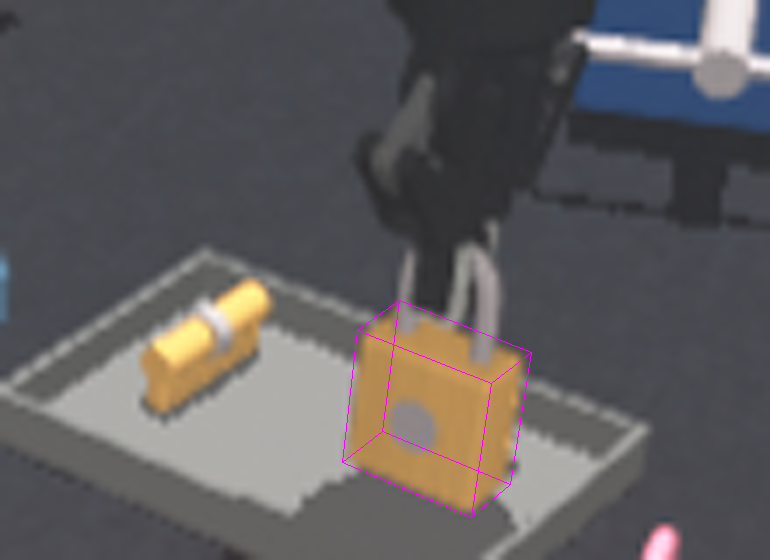

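{"api": "jog_arm", "payload": {
  "rows": [
    [[0, 0, 0.4], [0, 0, 0], 0],
    [[0, 0, 0.3], [0, 0, 0], 0],
    [[0, 0, 0.2], [0, 0, 0], 0],
    [[0, 0, 0.1], [0, 0, 0], 0],
    [[0, 0, 0], [0, 0, 0], 0]
  ]
}}

```text
clock: 17.85
position: [420.5, -364.7, 83.2]
ee_rot: [0.114, 0.993, 0.0, -0.0]
contact_force: [-0.2, 0.8, -5.5]
gripper_width: 7.2
```

{"api": "jog_arm", "payload": {
  "rows": [
    [[0, 0, 0.1], [0, 0, 0], 0],
    [[0, 0, 0.1], [0, 0, 0], 0]
  ]
}}

```text
clock: 18.1
position: [420.6, -364.7, 81.3]
ee_rot: [0.114, 0.993, -0.0, 0.0]
contact_force: [0.8, 0.2, -6.3]
gripper_width: 7.6
```

{"api": "jog_arm", "payload": {
  "rows": [
    [[0, 0, 0.1], [0, 0, 0], 0],
    [[0, 0, 0], [0, 0, 0], 0]
  ]
}}

```text
clock: 18.35
position: [420.5, -364.7, 80.2]
ee_rot: [0.114, 0.993, 0.0, -0.0]
contact_force: [-0.6, 1.4, -5.5]
gripper_width: 7.6
```

{"api": "jog_arm", "payload": {
  "rows": [
    [[0, 0, 0.1], [0, 0, 0], 0],
    [[0, 0, 0], [0, 0, 0], 0]
  ]
}}

```text
clock: 18.6
position: [420.7, -364.9, 79.8]
ee_rot: [0.114, 0.993, -0.0, 0.0]
contact_force: [-1.0, -1.2, -2.8]
gripper_width: 7.2
```

{"api": "jog_arm", "payload": {
  "rows": [
    [[0, 0, 0.1], [0, 0, 0], 0],
    [[0, 0, 0], [0, 0, 0], 0]
  ]
}}

```text
clock: 18.85
position: [420.9, -365.1, 79.7]
ee_rot: [0.114, 0.993, -0.001, 0.001]
contact_force: [-2.2, 1.3, 5.7]
gripper_width: 7.7
```

{"api": "jog_arm", "payload": {
  "rows": [
    [[0, 0, -0.05], [0, 0, 0], 0],
    [[0, 0, 0], [0, 0, 0], 1.0],
    [[0, 0, 0], [0, 0, 0], 1.4],
    [[0, 0, 0], [0, 0, 0], 2.2],
    [[0, 0, 0], [0, 0, 0], 3.5],
    [[0, 0, 0], [0, 0, 0], 4.5],
    [[0, 0, 0], [0, 0, 0], 4.5]
  ]
}}

```text
clock: 19.73
position: [420.6, -364.7, 78.8]
ee_rot: [0.114, 0.993, -0.0, 0.0]
contact_force: [0.2, -0.0, 0.2]
gripper_width: 44.9
```

Run:
```python
from pf import *
s=st()
for n in M: cv2.imwrite(f'pics/{n}15.png',eyes.get_image(n)[:,:,::-1])
crop('pics/side15.png','pics/s16.png',340,130,450,210,7)
```

```text
t 19.73 press [-225.2 -392.2   78.8] tray [-51.6   6.   78.8] W [ 420.6 -364.7   78.8] F [ 0.2 -0.   0.2] w 44.9
tooly yaw-press deg -22.23 toolz [ 1.e-04 -0.e+00 -1.e+00]
```

View pics/s16.png

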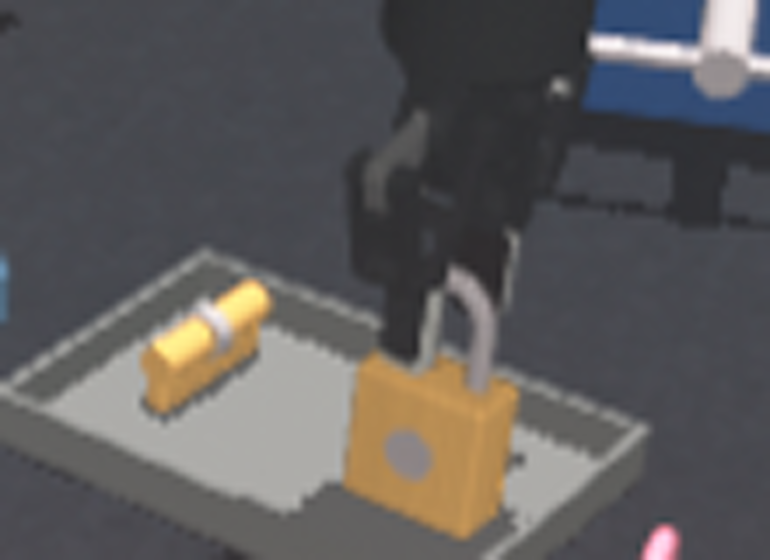

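Released and standing. Retract straight up, then look again.

{"api": "jog_arm", "payload": {
  "rows": [
    [[0, 0, -0.8], [0, 0, 0], 4.5],
    [[0, 0, -2.0], [0, 0, 0], 4.5],
    [[0, 0, -3.5], [0, 0, 0], 4.5],
    [[0, 0, -4.0], [0, 0, 0], 4.5],
    [[0, 0, -4.0], [0, 0, 0], 4.5],
    [[0, -4.0, -2.0], [0, 0, 0], 4.5],
    [[0, -5.0, 0], [0, 0, 0], 4.5],
    [[0, -5.0, 0], [0, 0, 0], 4.5],
    [[0, -4.0, 0], [0, 0, 0], 4.5],
    [[0, 0, 0], [0, 0, 0], 4.5]
  ]
}}

```text
clock: 21.08
position: [378.4, -542.1, 241.2]
ee_rot: [0.116, 0.993, 0.0, -0.0]
contact_force: [-0.1, 0.8, -0.8]
gripper_width: 45.0
```

Run:
```python
from pf import *
s=st()
for n in M: cv2.imwrite(f'pics/{n}16.png',eyes.get_image(n)[:,:,::-1])
```

```text
t 21.07 press [-295.  -560.7  241.2] tray [ -52.6 -176.3  241.2] W [ 378.4 -542.1  241.2] F [-0.1  0.8 -0.8] w 45.0
tooly yaw-press deg -22.43 toolz [-6.e-04  2.e-04 -1.e+00]
```

View pics/side16.png

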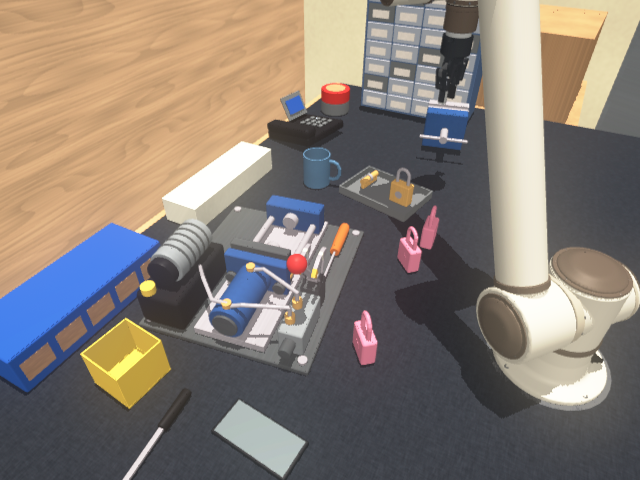

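View pics/top16.png

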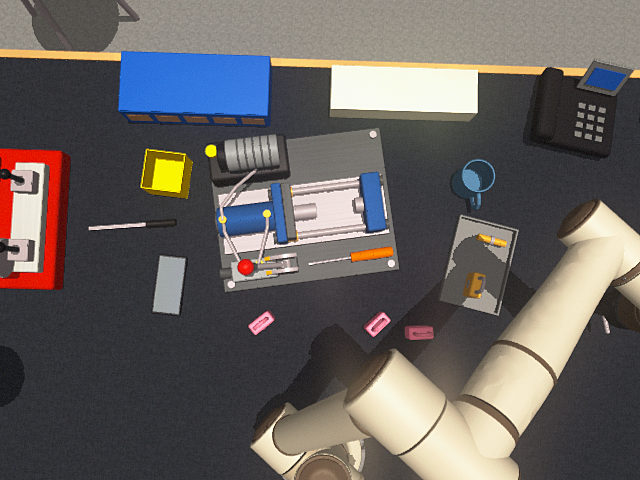

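Run:
```python
from pf import *
x0,y0,k=260,170,8
im=cv2.imread('pics/top16.png')[y0:y0+75,x0:x0+80]; im=cv2.resize(im,None,fx=k,fy=k,interpolation=cv2.INTER_CUBIC)
f=lambda u:tuple(int(v) for v in ((u-[x0,y0]+.5)*k))
C=proj("top",[W((sx*65,y,122)) for sx,y in((1,24),(-1,24),(-1,46),(1,46))])
for i in range(4): cv2.line(im,f(C[i]),f(C[(i+1)%4]),(0,255,255),1)
cv2.imwrite("pics/t16.png",im)
```

```text
(no output)
```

View pics/t16.png

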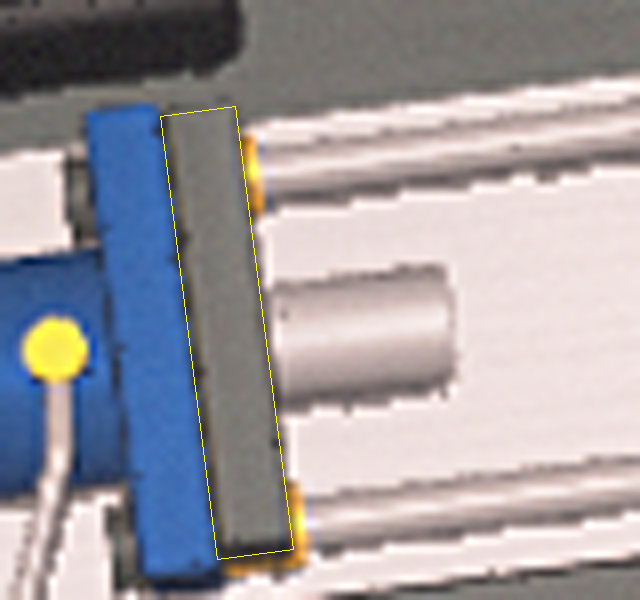

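The crosshead lies exactly on the outline predicted for ram = 60 mm, against the flange. I'm handing the job in.

```bash
python3 -c "
from bench import arm
print(arm.job_done())"
```

```text
the job is handed in; nothing more can be done
None
```

The job is done and was handed in at about 21 s of the 64 s allowed. I pushed the lever through its detent into float, then slid the crosshead back to its stop. The padlock was lifted out by its shackle and set down upright in the empty half of the grey tray, with the arm then drawn clear.

My last checks:
- **Lever:** the ball sits where an angle of about 0.66 predicts it in both views, so it is in float.
- **Ram:** at the end of the push the tool stopped moving while the force rose to about 18 N. The final top view shows the crosshead on the outline predicted for 60 mm, against the flange.
- **Padlock:** it stands upright beside the lock cylinder, and the touchdown load was about 12 N. The gripper read 0 N after release.
- **Other things on the bench:** by eye they look unmoved in both final pictures.

No check failed. The largest forces I read were about 23 N at the lever (16 N sideways, 16 N up) and about 18 N at the ram's stop, sampled at the end of each move. The only disagreement was my first two-view estimate of the shackle top, whose rays missed each other by 12 mm. I took the padlock's place from the press fit instead, and the pictures confirmed it before I closed the gripper.

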